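# Set up and present a chocolate sphere for airbrushing

## Robot

A 7-joint arm with a two-finger parallel gripper is mounted at the origin on the work surface. World frame = base frame: x ahead of the robot, y to its left, z up, the work surface at z = 0. Lengths are in mm, angles in rad, forces in N, time in s.
With the tool pointing down it reaches from about 375 to 925 mm from the base axis. Payload 3.1 kg.
Tool frame: the origin (TCP) lies midway between the tips of the shut fingers; the grasp point (between the pads) lies hold_point_z behind it (hold_point_z is the distance from the TCP to the grasp point, in mm); z points along the fingers, y is the line along which they close (so a half turn about z gives the same grasp; the last joint's range is limited). The gripper opens to 85 mm and grips with 20 to 120 N. Pads are 22 mm wide; open, the fingers measure 114 mm over their backs; the gripper's body (76 mm by 85 mm) begins 54 mm behind the grasp point. The pads swing forward as they close: fully open they stand 13 mm farther back than shut.
Start: joints at [1.156, 0.383, 0.044, 1.598, -0.018, 1.161, -0.05], TCP at [202.512, -617.65, 231.269] pointing down, gripper open.
Joint ranges: [-2.61, 2.61], [-0.41, 2.15], [-1.48, 1.57], [0, 2.5], [-1.57, 4.71], [0.05, 1.97], [-2.85, 2.85]. Speed limits (rad/s): [2.79, 2.79, 3.14, 3.14, 3.14, 3.14, 3.14].

## Interface

Orientations are given as a rotation vector (axis times angle).
In Python, from bench import * gives the robot as it stands.
- The arm moves only by the tool drive_tool, never from a script. Its argument "increments" is a list that holds one entry, the list of rows, each a list of 4 numbers: the shift along the tool's x, y, z in mm, then the turn about the tool's z in rad. In form: [[[x, y, z, spin], ...]]. A call has 1 to 5 rows; each row is the pose to reach, as a shift and turn from the pose commanded when the call began, along the tool's axes at that moment; what a row does not reach only later rows make up. A row lasts 1/12 s, in which the tool goes at most 41.7 mm and 7.16 degrees, less where a joint would pass 70% of its speed; a pose out of reach is approached as far as the arm can. A call with a gripper value outside its range is refused whole. "claw" is the finger opening in mm, from 0 to 85.4, set as the call begins (left out, the last holds). The fingers move at their own pace and stop on an object; "grip_force" is the grip in N (left out, the last holds). Time passes only in rows, so rows that repeat a pose let the fingers close. It gives the time, the measured TCP pose, the force, the opening and the grip force at its end, in the units of the state.
- get_state(): the state, without advancing time (a new reading comes with each control period).
- grab_frame(name): name is "side" or "top" or "wrist"; returns a dict with "img" (400x640x3 uint8, red, green, blue), "camera_matrix" (3x3 intrinsics, pixels), "rvec" (rotation vector, rad) and "tvec" (3), from world to camera coordinates, as OpenCV has them. Camera axes: x right, y down, z forward; pixel columns grow to the right and rows downward; lengths in mm; the calibration is good to about 2 mm. The wrist camera is an equidistant fisheye: a pixel r from the principal point sees the ray r / f radians off the axis. A picture is of the moment at which its call begins. There is no depth.
- sign_off(): hands the job in; it is judged then, once.
The state is a dict: "clock": time; "joint_pos": joint angles; "qd": joint speeds; "effort": joint torques, N m; "position": TCP position; "tcp_rot": TCP orientation; "ft_force": force on the tool from outside, world axes, zero at the start; "moment": the same for the moment, N m; "width": opening from 0.0 (shut) to 1.0 (fully open); "finger_force": force on a finger pad.
Only numpy, scipy, OpenCV 4.12 (cv2) and the standard library are available. Lean on these libraries where they do the work, as an engineer would, in place of code of your own. Each camera call takes 0.05 s, during which the arm holds its last target. There are 200 camera calls.

## Task

Get the chocolate sphere ready for spraying: first stand the two loose cocoa-butter bottles upright in the two empty wells of the bottle warmer, one in each, lowering each to the floor of its well before letting go. Then pick up the carrier tray by its overhead handle, keep it level so that the sphere stays in its seat, and hold it level and still with the sphere straight in front of the airbrush nozzle at nozzle height, about 10 cm from nozzle tip to sphere, with an open side of the handle frame (not one of its legs) facing the nozzle. Finish while still holding the tray there; do not bump the airbrush or disturb the other things on the bench.

Things in the scene. Friction and masses are not known exactly. Their poses are not given: they have to be found in the camera images.
- bottle_1_center (a point): closed round plastic bottle, white body 48 mm in diameter and 84 mm high with a shoulder, and a straight black cap 30 mm in diameter and 38 mm tall on top (from 98 to 136 mm above the bottle's foot); 136 mm tall overall, about 180 g. Standing loose on the bench. The point is its centre, half-way up (68 mm above its foot); z up along the bottle
- bottle_2_center (a point): the second loose bottle, identical to the first and interchangeable with it: 48 mm in diameter, 136 mm tall, cap 30 mm wide from 98 to 136 mm above the foot. The point is its centre, 68 mm above its foot; z up along the bottle
- warmer: bottle warmer, open-topped steel box fixed to the bench, 137 mm (x) by 203 mm (y), rim 78 mm above the bench, black thermostat panel (30 mm deep, 60 high) along its -x side. 2 x 3 square wells 61 mm wide, pitch 66 mm, 5 mm walls as high as the rim, floors 13 mm above the bench; four hold bottles. Origin: bench height under the centre of the wells; x away from the panel, y along the long side, z up
- cell_near (a point): centre of the floor of the first empty well, the middle well of the row next to the thermostat panel (at x -33 mm, y 0 from the warmer's origin, 13 mm above the bench); axes as the warmer's
- cell_far (a point): centre of the floor of the second empty well, in the other row, at its -y end (at x +33 mm, y -66 mm from the warmer's origin, 13 mm above the bench); axes as the warmer's
- tray_grip (a point): centre of the carrier tray's grip. Steel tray 130 mm (x) by 120 mm (y), edge 8 mm high, two thin legs at y +-54 mm and across their tops a black grip bar 16 mm thick (x), 84 long (y), 22 high, its centre 105 mm above the tray's underside. About 300 g, balanced under the grip, same either way round. x across the bar (open sides of the frame), y along it, z up. Stands on the bench
- tray_seat (a point): on the same tray: where the sphere's centre lies when it rests mid-seat, 28 mm above the tray's underside, 77 mm straight under the grip's centre. The seat is a low ring, 40 mm across inside, rim 5 mm above the tray floor; the sphere lies loose in it by 5 mm each way and rolls out at about 35 degrees of tilt. Axes as the grip's
- sphere_center (a point): centre of the hollow dark chocolate sphere, 50 mm in diameter, about 30 g, lying loose in the seat of the tray; its axes turn as it rolls
- nozzle (a point): tip of the airbrush nozzle, 200 mm above the bench. The airbrush lies level in a stand fixed to the bench (base 130 by 130 mm, centred 80 mm behind the tip; colour cup on top up to 246 mm above the bench; black handle hanging below). x points from the tip back along the airbrush, so it sprays towards -x; z up. Not to be bumped
- stored_1: a bottle just like the two loose ones, already standing in another well of the warmer; to be left where it is. Origin: centre of its foot, in the row next to the panel, at its -y end
- stored_2: a bottle just like the two loose ones, already standing in another well of the warmer; to be left where it is. Origin: centre of its foot, in the row next to the panel, at its +y end
- stored_3: a bottle just like the two loose ones, already standing in another well of the warmer; to be left where it is. Origin: centre of its foot, in the far row, the middle well
- stored_4: a bottle just like the two loose ones, already standing in another well of the warmer; to be left where it is. Origin: centre of its foot, in the far row, at its +y end
- spray_can: aluminium cooling-spray can, 52 mm in diameter, 184 mm tall, standing; to be left alone. Origin: centre of its foot
- bowl: steel mixing bowl, 130 mm across, 60 mm high; to be left alone. Origin: centre of its foot
- palette_knife: palette knife lying on the bench beyond the warmer, 260 mm long, 16 mm high; to be left alone. Origin: near its middle
- brush: pastry brush lying on the bench, 160 mm long, below 40 mm high; to be left alone. Origin: near its middle
Not all that is in view belongs to the job. What is shaped like the part that bears bottle_1_center but yellow is not meant. Leave any red look-alike of the part that bears tray_grip alone.

How it is judged (in metres and radians):
On the way, in this order (a step that is already met when the one before it is completed fails the run):
1. both loose bottles stand upright and released on the floors of the two empty wells, one in each ((((horizontal distance between bottle_1_center and cell_near below 0.014 m and z of bottle_1_center in the frame of cell_near below 0.076 m and angle between bottle_1_center's own z axis and vertical below 0.2 rad) and (horizontal distance between bottle_2_center and cell_far below 0.014 m and z of bottle_2_center in the frame of cell_far below 0.076 m and angle between bottle_2_center's own z axis and vertical below 0.2 rad)) or ((horizontal distance between bottle_2_center and cell_near below 0.014 m and z of bottle_2_center in the frame of cell_near below 0.076 m and angle between bottle_2_center's own z axis and vertical below 0.2 rad) and (horizontal distance between bottle_1_center and cell_far below 0.014 m and z of bottle_1_center in the frame of cell_far below 0.076 m and angle between bottle_1_center's own z axis and vertical below 0.2 rad))) and contact force between the fingers and bottle_1 below 0.1 N and contact force between the fingers and bottle_2 below 0.1 N), for 0.3 s.
2. the tray is lifted clear of the bench in the gripper, the sphere in its seat (height (world z) of tray_seat above 0.08 m and contact force between the fingers and tray above 1 N and distance between sphere_center and tray_seat below 0.012 m), for 0.2 s.
At the end, for the whole second after the job is handed in: Bottles released, upright on the floors of the two wells. Tray held by gripper alone, seat over 15 cm high, level within 8 deg, still; sphere in its seat, centre 85-165 mm before the nozzle tip, within 30 mm of its axis in y and z; open side of frame facing it within 20 deg (all of step 1 and distance between sphere_center and tray_seat below 0.012 m and contact force between the fingers and tray above 1 N and height (world z) of tray_seat above 0.15 m and angle between tray_grip's own z axis and vertical below 0.14 rad and x of sphere_center in the frame of nozzle between -0.165 and -0.085 m and y of sphere_center in the frame of nozzle between -0.03 and 0.03 m and z of sphere_center in the frame of nozzle between -0.03 and 0.03 m and angle between the x axis of tray_grip and the x axis of nozzle, either way round below 0.35 rad and linear speed of tray below 0.03 m/s and contact force between tray and airbrush below 0.1 N and contact force between tray and warmer below 0.1 N); the arm keeps its last pose, push and grip.
It fails at once if the sphere leaves its seat, or the tray is tipped more than 26 degrees (distance between sphere_center and tray_seat above 0.02 m or angle between tray_grip's own z axis and vertical above 0.45 rad).
It fails at once if a bottle is let go more than 20 mm above the floor of a well ((contact force between anything else and bottle_1 below 0.05 N and z of bottle_1_center in the frame of cell_near above 0.088 m and horizontal distance between bottle_1_center and cell_near below 0.04 m) or (contact force between anything else and bottle_1 below 0.05 N and z of bottle_1_center in the frame of cell_far above 0.088 m and horizontal distance between bottle_1_center and cell_far below 0.04 m) or (contact force between anything else and bottle_2 below 0.05 N and z of bottle_2_center in the frame of cell_near above 0.088 m and horizontal distance between bottle_2_center and cell_near below 0.04 m) or (contact force between anything else and bottle_2 below 0.05 N and z of bottle_2_center in the frame of cell_far above 0.088 m and horizontal distance between bottle_2_center and cell_far below 0.04 m)).
It fails at once if the airbrush is bumped (more than 4 N) (contact force between any of the arm, the fingers, tray, bottle_1, bottle_2 and airbrush above 4 N).
It fails at once if a bottle already in the warmer is moved more than 20 mm or tipped ((distance of stored_1 from where it was at the start of the episode above 0.02 m or angle between stored_1's own z axis and vertical above 0.3 rad) or (distance of stored_2 from where it was at the start of the episode above 0.02 m or angle between stored_2's own z axis and vertical above 0.3 rad) or (distance of stored_3 from where it was at the start of the episode above 0.02 m or angle between stored_3's own z axis and vertical above 0.3 rad) or (distance of stored_4 from where it was at the start of the episode above 0.02 m or angle between stored_4's own z axis and vertical above 0.3 rad)).
It fails at once if one of the other things on the bench is moved more than 25 mm or knocked over (distance of any of spray_can, bowl, palette_knife, brush from where it was at the start of the episode above 0.025 m or angle between any of spray_can, bowl's own z axis and vertical above 0.4 rad).
It also fails if it takes over 72 s, if anything falls off the work surface, if the arm or the gripper's body presses on something with over 40 N, if the wrist force passes 120 N, or if a joint passes its speed limit or range.

## Working session

There is one attempt and no reset: what is moved stays moved. The work goes in short steps, Python scripts to look and compute and a tool call to move; the robot and the scene stay as the last step left them, time stands still between calls to the robot, and variables do not carry over. Pictures are saved under pics/ and viewed, at most 10 in all, crops included, and the job is handed in when it is done.

Besides the shell and the picture viewer there is one more tool, called as name(argument=value, ...), one argument or row to a line, values as JSON. drive_tool: Moves the arm, as the interface text tells. Its arguments: {"type":"object","properties":{"increments":{"type":"array","items":{"type":"array","items":{"type":"array","items":{"type":"number"}}}},"claw":{"type":"number"},"grip_force":{"type":"number"}},"required":["increments"]}

```bash
ls; mkdir -p pics
python3 - <<'E'
from bench import *
import cv2
s=get_state();print(s)
for n in ("side","top"):
    f=grab_frame(n);print(n,f["camera_matrix"],f["rvec"],f["tvec"])
    cv2.imwrite(f"pics/{n}0.png",f["img"][:,:,::-1])
E
```

```text
pics
{'clock': 0.0, 'joint_pos': array([ 1.15619284,  0.3838654 ,  0.04382399,  1.59958285, -0.01789387,
        1.16117006, -0.04988447]), 'qd': array([-0.00201545, -0.00085981, -0.00117452, -0.00054249,  0.00011898,
       -0.00144981, -0.00016697]), 'effort': array([-2.20145448e-04, -4.33468115e+01,  1.02442235e+00, -2.49515462e+01,
        1.05459089e-02,  1.14480470e-02, -1.35925097e-05]), 'position': array([ 202.20099539, -616.76142043,  229.86323426]), 'tcp_rot': array([-3.09969397e+00, -4.95314938e-01,  8.75360863e-04]), 'ft_force': array([ 0.46622382, -0.13582035,  0.65475058]), 'moment': array([ 0.04918612, -0.03361219,  0.00520566]), 'finger_force': 0.0, 'width': 0.9974011589851273}
side [[450.43759091   0.         320.37516375]
 [  0.         450.43759091 209.05185387]
 [  0.           0.           1.        ]] [ 2.14765467 -0.43506666  0.21264502] [-547.83757228  209.50274229 1288.4219147 ]
top [[491.36442932   0.         309.19282621]
 [  0.         491.36442932 198.89404742]
 [  0.           0.           1.        ]] [ 2.19278149 -2.13498603  0.11953546] [ -84.69439281  567.41802107 1314.97095562]
```

View pics/side0.png

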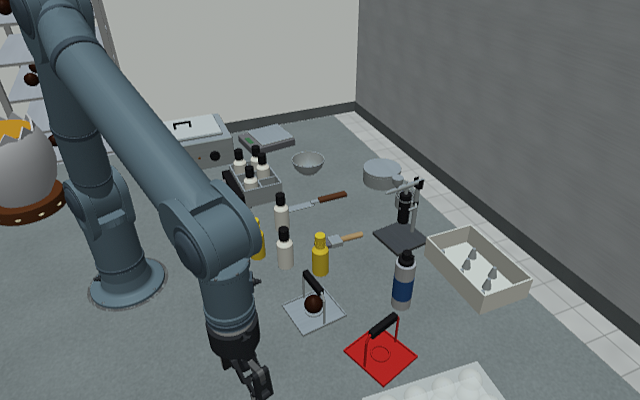

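View pics/top0.png

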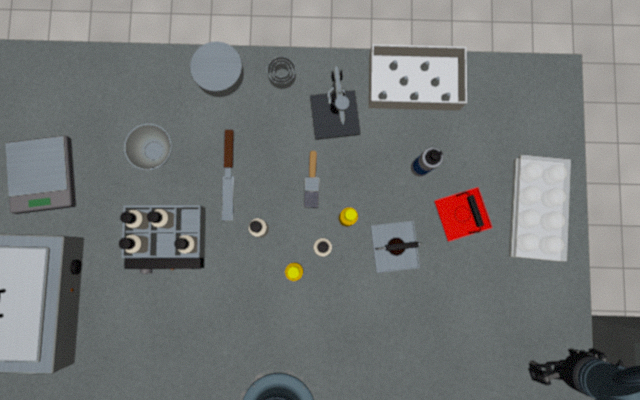

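The side view shows the warmer at (255,180), two white bottles at (281,210) and (285,248), the tray at (314,305), and the airbrush at (405,210). In the top view, the bottle caps are at about (258,228) and (323,247), the tray bar at (396,245), the nozzle at about (343,120), and the warmer spans (122–203, 205–268). I'll enlarge the top view.

```bash
cat > h.py <<'E'
import numpy as np, cv2
from bench import *
def ray(f,uv):
    K=f["camera_matrix"];R=cv2.Rodrigues(f["rvec"])[0];t=np.array(f["tvec"]).ravel()
    return -R.T@t, R.T@np.linalg.inv(K)@np.array([uv[0],uv[1],1.])
def onz(f,uv,z):
    c,d=ray(f,uv);return c+d*(z-c[2])/d[2]
def proj(f,P):
    return cv2.projectPoints(np.array(P,float).reshape(-1,3),np.array(f["rvec"]),np.array(f["tvec"]),f["camera_matrix"],None)[0].reshape(-1,2)
E
python3 - <<'E'
import cv2
a=cv2.imread('pics/top0.png')
l=cv2.resize(a[195:285,110:220],None,fx=4,fy=4,interpolation=cv2.INTER_CUBIC)
m=cv2.resize(a[195:285,235:325+10],None,fx=4,fy=4,interpolation=cv2.INTER_CUBIC)
r=cv2.resize(a[205:285,350:450],None,fx=4,fy=4,interpolation=cv2.INTER_CUBIC)[:240]
n=cv2.resize(a[60:145,290:390],None,fx=4,fy=4,interpolation=cv2.INTER_CUBIC)[:240]
import numpy as np
W=np.zeros((600,800,3),np.uint8)
W[:360,:400]=l[:, :400];W[:360,400:800]=m[:, :400];W[360:,:400]=r;W[360:,400:]=n
cv2.imwrite('pics/crop1.png',W)
E
```

```text
(no output)
```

View pics/crop1.png

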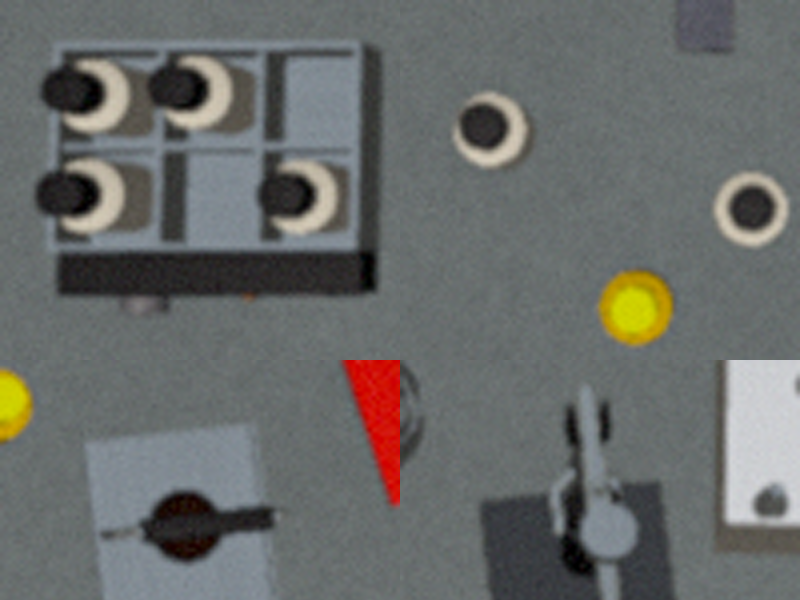

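Run:
```python
from h import *
t=grab_frame("top");s=grab_frame("side")
a=cv2.cvtColor(t["img"],cv2.COLOR_RGB2BGR);b=cv2.cvtColor(s["img"],cv2.COLOR_RGB2BGR)
def cr(im,x,y,w,h,k):return cv2.resize(im[y:y+h,x:x+w],None,fx=k,fy=k,interpolation=cv2.INTER_CUBIC)
W=np.zeros((600,800,3),np.uint8)
W[:,:400]=cr(a,315,60,50,75,8);W[:300,400:]=cr(b,360,165,80,60,5);W[300:,400:]=cr(b,260,190,133,100,3)[:300,:399].repeat(1,0) if 0 else cr(b,270,255,80,60,5)
cv2.imwrite('pics/crop2.png',W)
P=lambda n,uv,z:print(n,onz(t,uv,z).round(1))
P("A cap",(256,226.5),136);P("B cap",(322.75,247),136)
for n,c in dict(TL=(123.75,205.75),TR=(200.5,205.75),BL=(122.5,257.5),BR=(200,257.5)).items():P(n,c,78)
for uv in((385,247.5),(418.25,244.5)):P("bar",uv,116)
for uv in((371.25,225),(412.5,221.25)):P("tray",uv,8)
P("noz",(343,123),200);P("noz rear",(337,66),200)
P("sphere",(396.5,246),28)
print(proj(s,[onz(t,(343,123),200)]))
print(proj(s,[onz(t,(256,226.5),136),onz(t,(322.75,247),136)]))
P("yel",(349,216),136);P("yel2",(293,272),136);P("can",(432,157),184);P("bowl",(148,147),60)
```

```text
A cap [484.6  61.9 136. ]
B cap [ 437.8 -106.8  136. ]
TL [533.  419.3  78. ]
TR [538.4 216.8  78. ]
BL [397.4 413.3  78. ]
BR [402.8 211.2  78. ]
bar [ 441.1 -265.5  116. ]
bar [ 450.9 -349.9  116. ]
tray [ 503.9 -243.4    8. ]
tray [ 517.4 -357.7    8. ]
noz [ 739.  -147.3  200. ]
noz rear [ 882.7 -129.7  200. ]
sphere [ 447.4 -310.2   28. ]
[[386.33411182 193.25808868]]
[[280.14180538 194.60102288]
 [283.35326691 228.48798083]]
yel [ 517.2 -171.   136. ]
yel2 [374.  -34.4 136. ]
can [ 663.9 -368.1  184. ]
bowl [696.2 371.4  60. ]
```

View pics/crop2.png

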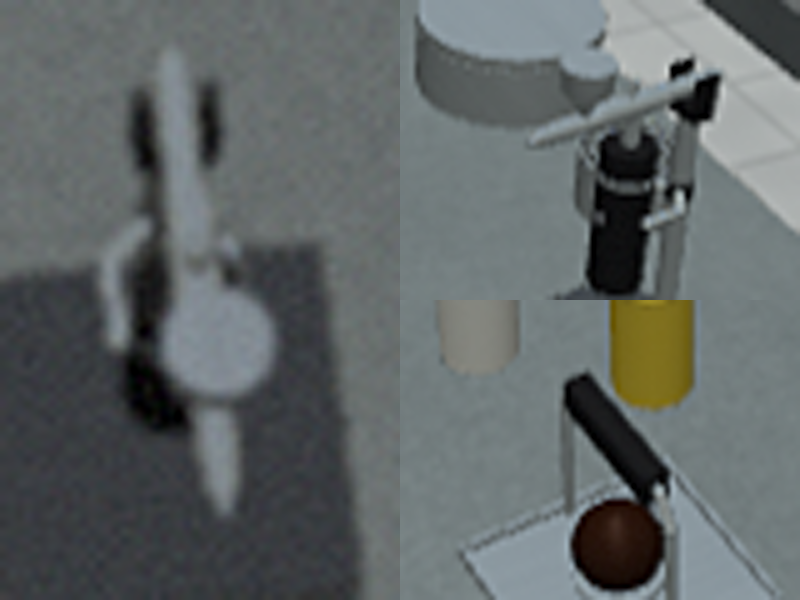

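The nozzle tip is at (343.1,124.4) in the top view and (386,193.4) in the side view. The two views agree at about (736,-148,200), with the airbrush yawed about 7°. The bar's yaw is about 6.6°, and the warmer measures 136 x 203 mm at 2° yaw, which fits the given sizes. Next I'll write a planner for the increments.

```bash
cat >> h.py <<'E'
from scipy.spatial.transform import Rotation as Ro
def plan(P,yaw,src=None):
    """increment in tool axes to get the TCP to P with tool-x yaw (deg)"""
    s=get_state();R=Ro.from_rotvec(s["tcp_rot"]).as_matrix();p=s["position"] if src is None else src
    y0=np.degrees(np.arctan2(R[1,0],R[0,0]))
    dy=(yaw-y0+180)%360-180
    print("pos",s["position"].round(1),"yaw",y0.round(2),"tilt",np.degrees(np.arccos(-R[2,2])).round(2),"t",round(s["clock"],2),"w",round(s["width"],3),
     "inc",(R.T@(np.array(P,float)-p)).round(1),"spin",round(-np.radians(dy),3))
E
python3 - <<'E'
import bench
from h import *
print([n for n in dir(bench) if not n.startswith('_')]); print(getattr(bench,'hold_point_z',None))
plan((484.6,61.9,300),92)
f=grab_frame("wrist");print(f["camera_matrix"],f["rvec"],f["tvec"])
R=cv2.Rodrigues(f["rvec"])[0];print(-R.T@np.ravel(f["tvec"]),R[2])
E
```

```text
['MotionError', 'get_state', 'grab_frame', 'hold_point_z', 'sign_off']
18.700000000000003
pos [ 202.3 -617.1  230.4] yaw 18.15 tilt 0.1 t 0.2 w 0.999 inc [ 479.8 -557.4  -68.7] spin -1.289
[[309.70691629   0.         324.58011275]
 [  0.         309.70691629 204.32240698]
 [  0.           0.           1.        ]] [-2.32598812  1.68453351  0.27284838] [-650.04504863  -42.37156273  380.3749644 ]
[ 277.81943496 -593.6791443   373.3637145 ] [-0.29829681 -0.09609982 -0.949623  ]
```

drive_tool(
  increments=[
    [[24, -28, -8, 0], [48, -56, -16, 0], [72, -84, -24, 0], [96, -112, -32, 0], [120, -140, -40, 0]],
  ],
  claw=60,
  grip_force=40,
)

```text
clock: 0.67
position: [273.3, -445.5, 271.4]
tcp_rot: [-3.102, -0.495, 0.0]
ft_force: [0.6, 0.7, -0.2]
width: 0.706
finger_force: 0.0
```

drive_tool(
  increments=[
    [[24, -28, -6, 0], [48, -56, -12, 0], [72, -84, -18, 0], [96, -112, -24, 0], [120, -140, -30, 0]],
  ],
)

```text
clock: 1.08
position: [343.6, -275.0, 301.7]
tcp_rot: [3.102, 0.495, 0.0]
ft_force: [0.9, 0.0, -0.2]
width: 0.7
finger_force: 0.0
```

drive_tool(
  increments=[
    [[24, -28, 0, 0], [48, -56, 0, 0], [72, -84, 0, 0], [96, -112, 0, 0], [120, -140, 0, 0]],
  ],
)

```text
clock: 1.5
position: [413.9, -104.7, 301.5]
tcp_rot: [3.101, 0.495, 0.001]
ft_force: [0.3, -1.1, 0.8]
width: 0.7
finger_force: 0.0
```

drive_tool(
  increments=[
    [[24, -28, 0, -0.12], [48, -56, 0, -0.24], [72, -84, 0, -0.36], [96, -112, 0, -0.48], [120, -138, 0, -0.6]],
  ],
)

```text
clock: 1.92
position: [484.9, 64.2, 301.6]
tcp_rot: [2.812, 1.399, 0.001]
ft_force: [1.3, 0.2, -0.4]
width: 0.703
finger_force: 0.0
```

```bash
python3 -c "
from h import *
plan((484.6,61.9,250),92)"
```

```text
pos [484.9  64.2 301.6] yaw 52.9 tilt 0.05 t 1.92 w 0.703 inc [-2.   1.1 51.6] spin -0.683
```

drive_tool(
  increments=[
    [[-1, 0.5, 10, -0.12], [-2, 1, 20, -0.24], [-2, 1, 30, -0.36], [-2, 1, 40, -0.48], [-2, 1, 50, -0.6]],
  ],
)

```text
clock: 2.33
position: [484.2, 60.0, 250.8]
tcp_rot: [2.274, 2.168, -0.0]
ft_force: [0.3, 1.3, 0.3]
width: 0.7
finger_force: 0.0
```

drive_tool(
  increments=[
    [[0, 0, 0, -0.083], [0, 0, 0, -0.083], [0, 0, 0, -0.083]],
  ],
)

```text
clock: 2.58
position: [484.3, 59.9, 251.3]
tcp_rot: [-2.192, -2.251, -0.0]
ft_force: [-0.8, 0.8, 0.1]
width: 0.707
finger_force: 0.0
```

```bash
python3 -c "
from h import *
plan((484.6,61.9,250),92)
f=grab_frame('wrist');R=cv2.Rodrigues(f['rvec'])[0];print(f['camera_matrix'][:2,2],f['rvec'],f['tvec'])
K=f['camera_matrix']
D=np.zeros(4)
print(cv2.fisheye.projectPoints(np.array([[[484.6,61.9,136.]],[[484.6,61.9,0]],[[437.8,-106.8,136]]]),np.array(f['rvec']),np.array(f['tvec']),K,D)[0].reshape(-1,2))
cv2.imwrite('pics/w1.png',f['img'][:,:,::-1])"
```

```text
pos [484.3  59.9 251.3] yaw 91.53 tilt 0.0 t 2.58 w 0.707 inc [2.  0.3 1.3] spin -0.008
[324.58011275 204.32240698] [-2.82286314 -0.03780132 -0.00588586] [-484.6691757    -3.89653892  413.96090634]
[[326.18455421 195.42592266]
 [325.67269156 165.42237648]
 [279.98909043 339.45588877]]
```

View pics/w1.png

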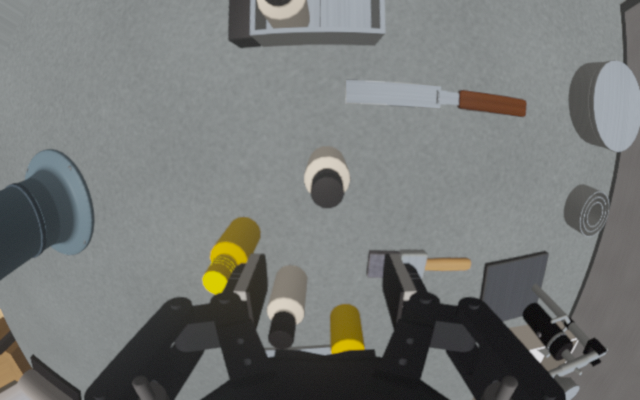

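The cap top is at about (327,192), where I predicted (326,195), so the bottle is at about y=63.5. The x value agrees. I'll descend.

drive_tool(
  increments=[
    [[1.5, 0, 30, 0], [3, 0, 60, 0], [3, 0, 90, 0], [3, 0, 120, 0], [3, 0, 140, 0]],
  ],
)

```text
clock: 3.05
position: [483.2, 62.5, 109.2]
tcp_rot: [-2.19, -2.25, 0.002]
ft_force: [-0.7, -0.7, -0.4]
width: 0.705
finger_force: 0.0
```

drive_tool(
  increments=[
    [[0, 0, 9, 0], [0, 0, 17, 0], [0, 0, 17, 0], [0, 0, 17, 0]],
  ],
)

```text
clock: 3.38
position: [485.3, 63.1, 95.2]
tcp_rot: [2.189, 2.252, 0.002]
ft_force: [0.4, 0.5, 0.4]
width: 0.705
finger_force: 0.0
```

drive_tool(
  increments=[
    [[0, 0, 0, 0], [0, 0, 0, 0], [0, 0, 0, 0], [0, 0, 0, 0], [0, 0, 0, 0]],
  ],
  claw=0,
  grip_force=40,
)

```text
clock: 3.8
position: [485.8, 63.1, 95.7]
tcp_rot: [2.188, 2.252, 0.003]
ft_force: [0.6, -0.2, 5.7]
width: 0.346
finger_force: 39.7
```

drive_tool(
  increments=[
    [[0, 0, 0, 0], [0, 0, 0, 0], [0, 0, 0, 0], [0, 0, 0, 0]],
  ],
)

```text
clock: 4.13
position: [485.8, 63.1, 95.7]
tcp_rot: [2.188, 2.252, 0.003]
ft_force: [0.1, -0.7, 7.0]
width: 0.339
finger_force: 39.7
```

drive_tool(
  increments=[
    [[0, 0, -15, 0], [0, 0, -50, 0], [0, 0, -90, 0], [0, 0, -130, 0], [0, 0, -170, 0]],
  ],
)

```text
clock: 4.55
position: [482.8, 62.9, 265.1]
tcp_rot: [-2.187, -2.253, 0.003]
ft_force: [2.0, 0.1, -2.5]
width: 0.343
finger_force: 40.0
```

```bash
python3 -c "
from h import *
plan((435,313.9,285),92)"
```

```text
pos [482.8  62.9 265.1] yaw 91.69 tilt 0.13 t 4.55 w 0.343 inc [252.3 -40.5 -19.8] spin -0.005
```

drive_tool(
  increments=[
    [[20, -3, -10, 0], [50, -8, -20, 0], [85, -14, -20, 0], [120, -20, -20, 0], [155, -25, -20, 0]],
  ],
)

```text
clock: 4.97
position: [453.7, 217.9, 284.1]
tcp_rot: [2.19, 2.252, -0.001]
ft_force: [0.4, -0.3, -2.1]
width: 0.339
finger_force: 40.1
```

drive_tool(
  increments=[
    [[33, -5, 0, 0], [62, -10, 0, 0], [85, -14, 0, 0], [97, -17, 0, 0], [97, -17, 0, 0]],
  ],
)

```text
clock: 5.38
position: [431.9, 317.4, 283.8]
tcp_rot: [-2.178, -2.259, 0.0]
ft_force: [-0.3, 0.1, -1.2]
width: 0.339
finger_force: 40.1
```

```bash
python3 -c "
from h import *
plan((435,313.9,285),92)
f=grab_frame('wrist')
O=np.array([467.9,315.2,0]);x=np.array([.9994,.035,0]);y=np.array([-.035,.9994,0]);z=np.array([0,0,1.])
P=[O+a*x+b*y+78*z for a in(-68.5,68.5) for b in (-101.5,101.5)]
q=cv2.fisheye.projectPoints(np.array(P)[:,None],np.array(f['rvec']),np.array(f['tvec']),f['camera_matrix'],np.zeros(4))[0].reshape(-1,2);print(q)
im=cv2.cvtColor(f['img'],cv2.COLOR_RGB2BGR)
for a in q: cv2.circle(im,tuple(int(v) for v in a.round()),2,(0,0,255),1)
im=cv2.resize(im[80:330,180:500],None,fx=2.4,fy=2.4,interpolation=cv2.INTER_CUBIC)
cv2.imwrite('pics/w2.png',im)"
```

```text
pos [431.9 317.4 283.8] yaw 92.09 tilt 0.18 t 5.38 w 0.339 inc [-3.7  3.  -1.2] spin 0.002
[[300.0347992  256.24603948]
 [296.65430832  89.51400405]
 [406.17590933 255.40586828]
 [418.01687075  92.78592309]]
```

View pics/w2.png

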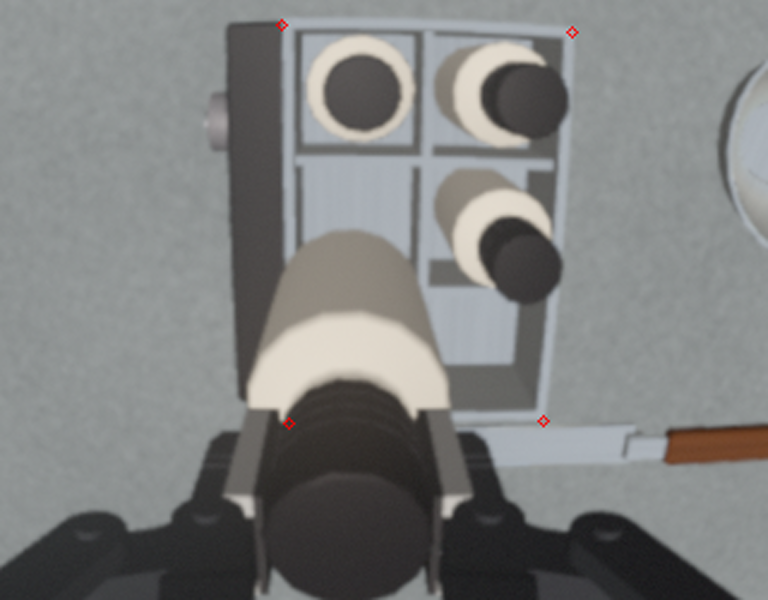

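The warmer's rim corners sit about 2 mm further toward +y than I predicted. The bottle showed the same bias, so relative to the bottle the target is TCP (435.5, 315).

drive_tool(
  increments=[
    [[-1, 2, 20, 0], [-2.5, 3.5, 50, 0], [-2.5, 3.5, 80, 0], [-2.5, 3.5, 95, 0], [-2.5, 3.5, 95, 0]],
  ],
)

```text
clock: 5.85
position: [436.7, 305.8, 184.3]
tcp_rot: [-2.192, -2.249, 0.017]
ft_force: [0.0, -0.6, -2.1]
width: 0.343
finger_force: 39.9
```

drive_tool(
  increments=[
    [[0, 0, 0, 0], [0, 0, 0, 0]],
  ],
)

```text
clock: 6.02
position: [439.8, 310.7, 190.4]
tcp_rot: [2.19, 2.251, 0.003]
ft_force: [0.2, -0.0, -1.1]
width: 0.338
finger_force: 39.9
```

```bash
python3 -c "
from h import *
plan((435.5,315,109),92)"
```

```text
pos [439.8 310.7 190.4] yaw 91.56 tilt 0.11 t 6.02 w 0.338 inc [ 4.4 -4.3 81.4] spin -0.008
```

drive_tool(
  increments=[
    [[0, 0, 0, 0], [0, 0, 0, 0], [0, 0, 0, 0], [0, 0, 0, 0]],
  ],
)

```text
clock: 6.35
position: [439.0, 311.6, 190.2]
tcp_rot: [2.188, 2.253, 0.002]
ft_force: [-0.2, -0.2, -1.5]
width: 0.337
finger_force: 39.9
```

```bash
python3 -c "
from h import *
plan((435.5,315,109),92)"
```

```text
pos [439.  311.6 190.2] yaw 91.67 tilt 0.1 t 6.35 w 0.337 inc [ 3.5 -3.5 81.2] spin -0.006
```

drive_tool(
  increments=[
    [[2, -2, 0, 0], [3.5, -3.5, 0, 0], [3.5, -3.5, 5, 0], [3.5, -3.5, 15, 0], [3.5, -3.5, 25, 0]],
  ],
)

```text
clock: 6.77
position: [435.0, 314.7, 163.5]
tcp_rot: [2.189, 2.253, 0.001]
ft_force: [0.4, 0.3, -1.8]
width: 0.341
finger_force: 39.9
```

drive_tool(
  increments=[
    [[0, 0, 10, 0], [0, 0, 20, 0], [0, 0, 30, 0], [0, 0, 35, 0], [0, 0, 35, 0]],
  ],
)

```text
clock: 7.18
position: [433.8, 313.6, 127.2]
tcp_rot: [-2.188, -2.253, 0.006]
ft_force: [-1.3, 0.3, -2.3]
width: 0.344
finger_force: 39.9
```

```bash
python3 -c "
from h import *
plan((435.5,315,109),92)"
```

```text
pos [433.8 313.6 127.2] yaw 91.67 tilt 0.22 t 7.18 w 0.344 inc [ 1.4  1.8 18.2] spin -0.006
```

Inside the well with no contact. I'll lower it to the floor.

drive_tool(
  increments=[
    [[0, 0, 4, 0], [0, 0, 9, 0], [0, 0, 14, 0], [0, 0, 18, 0], [0, 0, 19, 0]],
  ],
)

```text
clock: 7.6
position: [434.6, 314.2, 109.6]
tcp_rot: [-2.189, -2.253, 0.002]
ft_force: [-0.1, -0.8, -1.5]
width: 0.341
finger_force: 39.9
```

drive_tool(
  increments=[
    [[0, 0, 1, 0], [0, 0, 1, 0], [0, 0, 1, 0]],
  ],
)

```text
clock: 7.85
position: [435.1, 314.7, 109.5]
tcp_rot: [2.189, 2.253, 0.001]
ft_force: [0.6, 0.6, -2.5]
width: 0.344
finger_force: 39.9
```

drive_tool(
  increments=[
    [[0, 0, 1, 0], [0, 0, 2, 0], [0, 0, 3, 0], [0, 0, 3, 0], [0, 0, 3, 0]],
  ],
)

```text
clock: 8.27
position: [435.6, 315.4, 108.7]
tcp_rot: [2.188, 2.252, 0.001]
ft_force: [-2.4, -2.9, 10.4]
width: 0.344
finger_force: 41.2
```

Contact at 108.7, as expected for the floor. I'll release to 46 mm and rise.

drive_tool(
  increments=[
    [[0, 0, 0, 0], [0, 0, 0, 0], [0, 0, 0, 0], [0, 0, 0, 0], [0, 0, -2, 0]],
  ],
  claw=46,
)

```text
clock: 8.68
position: [434.6, 314.2, 107.7]
tcp_rot: [-2.189, -2.253, 0.002]
ft_force: [-0.3, 0.4, -0.3]
width: 0.538
finger_force: 0.0
```

drive_tool(
  increments=[
    [[0, 0, -10, 0], [0, 0, -30, 0], [0, 0, -60, 0], [0, 0, -90, 0], [0, 0, -120, 0]],
  ],
)

```text
clock: 9.1
position: [434.4, 314.7, 230.0]
tcp_rot: [-2.188, -2.254, 0.0]
ft_force: [-0.4, -0.2, 0.3]
width: 0.542
finger_force: 0.0
```

```bash
python3 -c "
from h import *
plan((437.8,-106.8,225),92)
f=grab_frame('side');im=cv2.cvtColor(f['img'],cv2.COLOR_RGB2BGR)
g=grab_frame('top');t=cv2.cvtColor(g['img'],cv2.COLOR_RGB2BGR)
W=np.hstack([cv2.resize(im[130:230,210:310],(400,400)),cv2.resize(t[190:290,110:210],(400,400))])
cv2.imwrite('pics/p1.png',W)"
```

```text
pos [434.4 314.7 230. ] yaw 91.7 tilt 0.03 t 9.1 w 0.542 inc [-421.4   -9.2    4.9] spin -0.005
```

View pics/p1.png

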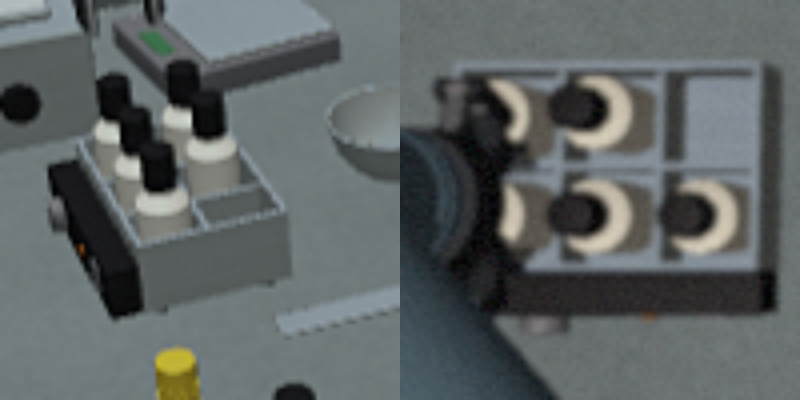

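Both views show the bottle standing in the near well, level with its neighbours. On to bottle B.

drive_tool(
  increments=[
    [[-20, 0, 0, 0], [-50, -2, 0, 0], [-88, -3, 0, 0], [-126, -4, 0, 0], [-164, -5, 0, 0]],
  ],
  claw=60,
)

```text
clock: 9.62
position: [434.0, 149.2, 228.2]
tcp_rot: [2.187, 2.255, -0.0]
ft_force: [1.4, 0.1, 0.3]
width: 0.701
finger_force: 0.0
```

drive_tool(
  increments=[
    [[-38, 0, 0, 0], [-76, -2, 0, 0], [-114, -3, 0, 0], [-150, -4, 0, 0], [-180, -4, 0, 0]],
  ],
)

```text
clock: 10.03
position: [435.0, -32.5, 228.3]
tcp_rot: [2.191, 2.251, -0.002]
ft_force: [1.0, 0.4, 0.6]
width: 0.703
finger_force: 0.0
```

drive_tool(
  increments=[
    [[-28, 0, 0, 0], [-50, 0, 0, 0], [-66, 0, 0, 0], [-76, 0, 0, 0], [-76, 0, 0, 0]],
  ],
)

```text
clock: 10.45
position: [437.7, -107.7, 228.1]
tcp_rot: [-2.193, -2.249, 0.001]
ft_force: [0.3, -0.6, -0.4]
width: 0.7
finger_force: 0.0
```

drive_tool(
  increments=[
    [[0, 0, 0, 0], [0, 0, 0, 0], [0, 0, 0, 0], [0, 0, 0, 0]],
  ],
)

```text
clock: 10.78
position: [438.3, -104.1, 228.3]
tcp_rot: [-2.186, -2.256, -0.0]
ft_force: [0.5, 0.6, -0.1]
width: 0.7
finger_force: 0.0
```

```bash
python3 -c "
from h import *
plan((437.8,-106,95),92)"
```

```text
pos [ 438.3 -104.1  228.3] yaw 91.81 tilt 0.01 t 10.78 w 0.7 inc [ -1.9  -0.5 133.3] spin -0.003
```

drive_tool(
  increments=[
    [[-1, -0.5, 20, 0], [-2, -0.5, 50, 0], [-2, -0.5, 80, 0], [-2, -0.5, 105, 0], [-2, -0.5, 120, 0]],
  ],
)

```text
clock: 11.2
position: [435.8, -106.3, 105.7]
tcp_rot: [-2.185, -2.252, 0.002]
ft_force: [-0.4, -0.3, 0.6]
width: 0.7
finger_force: 0.0
```

drive_tool(
  increments=[
    [[0, 0, 8, 0], [0, 0, 14, 0], [0, 0, 14, 0], [0, 0, 14, 0]],
  ],
)

```text
clock: 11.53
position: [438.5, -107.4, 95.0]
tcp_rot: [2.188, 2.253, 0.001]
ft_force: [0.1, 0.4, -0.4]
width: 0.707
finger_force: 0.0
```

drive_tool(
  increments=[
    [[0, 0, 0, 0], [0, 0, 0, 0], [0, 0, 0, 0], [0, 0, 0, 0], [0, 0, 0, 0]],
  ],
  claw=0,
)

```text
clock: 11.95
position: [438.9, -107.8, 95.4]
tcp_rot: [2.187, 2.252, 0.002]
ft_force: [-0.3, -0.3, 5.3]
width: 0.342
finger_force: 39.6
```

drive_tool(
  increments=[
    [[0, 0, 0, 0], [0, 0, 0, 0], [0, 0, 0, 0]],
  ],
)

```text
clock: 12.2
position: [439.0, -107.8, 95.4]
tcp_rot: [2.188, 2.252, 0.002]
ft_force: [-1.1, 1.0, 5.6]
width: 0.341
finger_force: 39.7
```

drive_tool(
  increments=[
    [[0, 0, -15, 0], [0, 0, -50, 0], [0, 0, -90, 0], [0, 0, -130, 0], [0, 0, -165, 0]],
  ],
)

```text
clock: 12.62
position: [437.0, -107.2, 260.8]
tcp_rot: [-2.188, -2.253, 0.0]
ft_force: [1.0, -1.3, -2.0]
width: 0.339
finger_force: 40.3
```

drive_tool(
  increments=[
    [[20, 4, -10, 0], [52, 9, -20, 0], [88, 16, -20, 0], [124, 23, -20, 0], [160, 29, -20, 0]],
  ],
)

```text
clock: 13.03
position: [461.3, 54.4, 278.8]
tcp_rot: [2.19, 2.252, -0.001]
ft_force: [0.9, -0.8, -2.0]
width: 0.342
finger_force: 40.2
```

drive_tool(
  increments=[
    [[36, 6, 0, 0], [72, 13, 0, 0], [105, 19, 0, 0], [135, 24, 0, 0], [155, 28, 0, 0]],
  ],
)

```text
clock: 13.45
position: [484.0, 212.7, 278.5]
tcp_rot: [-2.183, -2.256, 0.0]
ft_force: [-0.5, 0.3, -1.9]
width: 0.342
finger_force: 40.2
```

drive_tool(
  increments=[
    [[16, 4, 0, 0], [28, 8, 0, 0], [35, 12, 0, 0], [35, 12, 0, 0], [35, 12, 0, 0]],
  ],
)

```text
clock: 13.87
position: [496.1, 243.6, 278.5]
tcp_rot: [-2.188, -2.253, 0.003]
ft_force: [0.9, -0.3, -1.9]
width: 0.342
finger_force: 40.2
```

drive_tool(
  increments=[
    [[0, 0, 0, 0], [0, 0, 0, 0], [0, 0, 0, 0]],
  ],
)

```text
clock: 14.12
position: [496.6, 243.1, 279.2]
tcp_rot: [2.19, 2.251, -0.001]
ft_force: [0.2, -0.3, -3.0]
width: 0.339
finger_force: 40.2
```

```bash
python3 -c "
from h import *
plan((503.7,249.2,109),92)"
```

```text
pos [496.6 243.1 279.2] yaw 91.56 tilt 0.06 t 14.12 w 0.339 inc [  6.1   7.2 170.2] spin -0.008
```

drive_tool(
  increments=[
    [[3, 4, 10, 0], [6, 7, 35, 0], [6, 7, 65, 0], [6, 7, 85, 0], [6, 7, 90, 0]],
  ],
)

```text
clock: 14.53
position: [500.7, 248.3, 184.4]
tcp_rot: [-2.187, -2.251, 0.012]
ft_force: [-0.1, -0.7, -3.0]
width: 0.34
finger_force: 40.1
```

drive_tool(
  increments=[
    [[0, 0, 0, 0], [0, 0, 0, 0], [0, 0, 0, 0], [0, 0, 0, 0], [0, 0, 0, 0]],
  ],
)

```text
clock: 14.95
position: [504.3, 251.2, 190.9]
tcp_rot: [2.188, 2.252, 0.004]
ft_force: [0.6, 0.1, -1.9]
width: 0.343
finger_force: 40.1
```

```bash
python3 -c "
from h import *
plan((503.7,249.2,109),92)
f=grab_frame('wrist');g=grab_frame('side')
im=cv2.cvtColor(f['img'],cv2.COLOR_RGB2BGR);im2=cv2.cvtColor(g['img'],cv2.COLOR_RGB2BGR)
W=np.hstack([cv2.resize(im[100:300,220:420],(400,400)),cv2.resize(im2[130:230,210:310],(400,400))])
cv2.imwrite('pics/p2.png',W)"
```

```text
pos [504.3 251.2 190.9] yaw 91.66 tilt 0.18 t 14.95 w 0.343 inc [-2.1 -0.9 81.9] spin -0.006
```

View pics/p2.png

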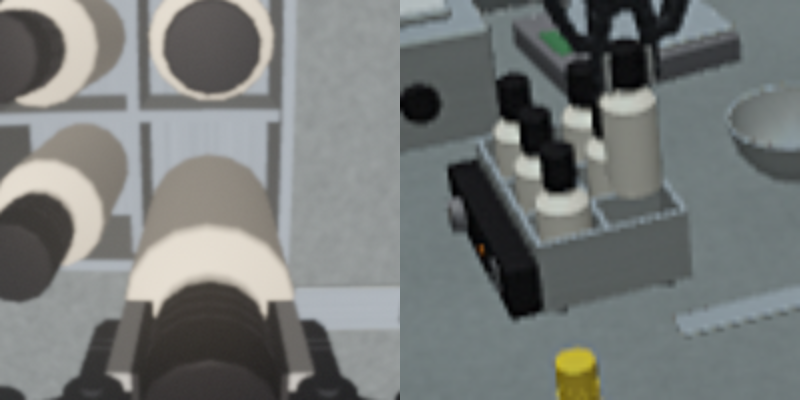

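Left panel: the held bottle is above the corner cell, with stored_3 ahead at (210,45). Right panel: it is over the empty well. I'll lower it.

drive_tool(
  increments=[
    [[-2, -1, 0, 0], [-2, -1, 5, 0], [-2, -1, 12, 0], [-2, -1, 20, 0], [-2, -1, 28, 0]],
  ],
)

```text
clock: 15.47
position: [502.1, 248.2, 160.1]
tcp_rot: [-2.189, -2.253, 0.001]
ft_force: [0.4, 0.5, -2.5]
width: 0.344
finger_force: 40.2
```

drive_tool(
  increments=[
    [[0, 0, 10, 0], [0, 0, 20, 0], [0, 0, 30, 0], [0, 0, 35, 0], [0, 0, 35, 0]],
  ],
)

```text
clock: 15.88
position: [501.1, 247.8, 124.2]
tcp_rot: [-2.188, -2.253, 0.005]
ft_force: [-0.2, 0.2, -1.9]
width: 0.341
finger_force: 40.2
```

drive_tool(
  increments=[
    [[0, 0, 4, 0], [0, 0, 8, 0], [0, 0, 12, 0], [0, 0, 15, 0], [0, 0, 17, 0]],
  ],
)

```text
clock: 16.3
position: [502.4, 248.4, 109.0]
tcp_rot: [2.189, 2.253, -0.0]
ft_force: [0.3, -0.2, -2.2]
width: 0.34
finger_force: 40.2
```

drive_tool(
  increments=[
    [[0, 0, 1, 0], [0, 0, 2, 0], [0, 0, 2, 0], [0, 0, 2, 0]],
  ],
)

```text
clock: 16.63
position: [502.5, 248.7, 108.5]
tcp_rot: [2.189, 2.253, -0.001]
ft_force: [-2.4, -1.9, 5.8]
width: 0.346
finger_force: 41.0
```

On the floor. I'll release, rise, and check.

drive_tool(
  increments=[
    [[0, 0, 0, 0], [0, 0, 0, 0], [0, 0, 0, 0], [0, 0, 0, 0], [0, 0, -2, 0]],
  ],
  claw=46,
)

```text
clock: 17.05
position: [502.1, 248.4, 108.9]
tcp_rot: [-2.189, -2.253, 0.001]
ft_force: [-0.2, 0.1, 0.0]
width: 0.54
finger_force: 0.0
```

drive_tool(
  increments=[
    [[0, 0, -10, 0], [0, 0, -30, 0], [0, 0, -65, 0], [0, 0, -100, 0], [0, 0, -135, 0]],
  ],
)

```text
clock: 17.47
position: [501.9, 248.7, 246.2]
tcp_rot: [-2.188, -2.254, 0.0]
ft_force: [0.6, -0.3, 0.8]
width: 0.539
finger_force: 0.0
```

drive_tool(
  increments=[
    [[-20, -2, -10, 0], [-50, -4, -15, 0], [-88, -8, -15, 0], [-126, -12, -15, 0], [-164, -16, -15, 0]],
  ],
  claw=60,
)

```text
clock: 17.88
position: [491.0, 83.2, 260.5]
tcp_rot: [2.186, 2.254, 0.002]
ft_force: [0.7, -0.7, 0.1]
width: 0.704
finger_force: 0.0
```

drive_tool(
  increments=[
    [[-38, -4, 0, 0], [-76, -7, 0, 0], [-114, -10, 0, 0], [-152, -14, 0, 0], [-190, -18, 0, 0]],
  ],
)

```text
clock: 18.3
position: [478.5, -107.8, 260.4]
tcp_rot: [2.187, 2.253, 0.001]
ft_force: [1.5, -0.9, 0.7]
width: 0.702
finger_force: 0.0
```

```bash
python3 -c "
from h import *
plan((446,-307.7,230),96.6)
f=grab_frame('side');im=cv2.cvtColor(f['img'],cv2.COLOR_RGB2BGR)
g=grab_frame('top');t=cv2.cvtColor(g['img'],cv2.COLOR_RGB2BGR)
W=np.hstack([cv2.resize(im[130:230,210:310],(400,400)),cv2.resize(t[190:290,110:210],(400,400))])
cv2.imwrite('pics/p3.png',W)"
```

```text
pos [ 478.5 -107.8  260.4] yaw 91.7 tilt 0.11 t 18.3 w 0.702 inc [-198.8  -38.4   30.5] spin -0.086
```

View pics/p3.png

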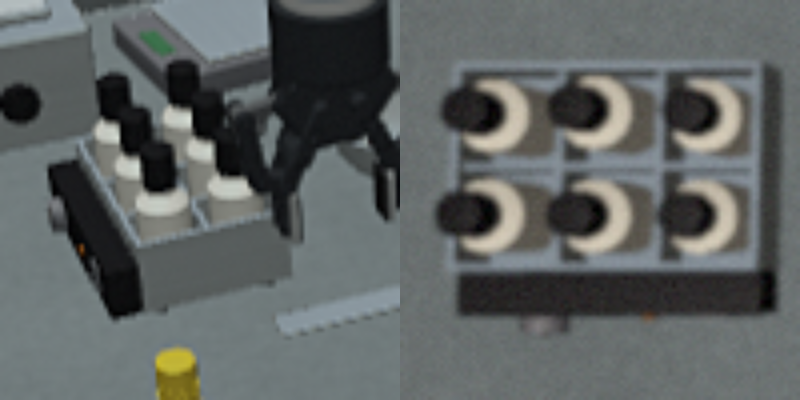

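All six bottles are seated level. Next, the tray: the bar centre is (446,-308), and the tray edge confirms it.

drive_tool(
  increments=[
    [[-38, -7, 0, -0.02], [-76, -14, 0, -0.04], [-114, -22, 5, -0.06], [-148, -29, 10, -0.08], [-175, -34, 15, -0.086]],
  ],
)

```text
clock: 18.82
position: [449.0, -285.2, 245.0]
tcp_rot: [2.091, 2.343, -0.001]
ft_force: [0.5, -0.0, -0.0]
width: 0.704
finger_force: 0.0
```

drive_tool(
  increments=[
    [[-14, -2, 8, 0], [-22, -3, 15, 0], [-24, -3, 15, 0], [-24, -3, 15, 0]],
  ],
)

```text
clock: 19.15
position: [450.1, -304.5, 228.7]
tcp_rot: [-2.087, -2.346, -0.002]
ft_force: [-0.5, -0.1, 0.3]
width: 0.694
finger_force: 0.0
```

drive_tool(
  increments=[
    [[0, 0, 0, 0], [0, 0, 0, 0], [0, 0, 0, 0], [0, 0, 0, 0]],
  ],
)

```text
clock: 19.48
position: [450.2, -305.3, 229.8]
tcp_rot: [2.087, 2.347, 0.0]
ft_force: [-0.5, -0.5, -0.1]
width: 0.707
finger_force: 0.0
```

```bash
python3 -c "
from h import *
plan((446,-307.7,86),96.6)
f=grab_frame('wrist')
P=np.array([[441.1,-265.5,116],[450.9,-349.9,116.]])
print(cv2.fisheye.projectPoints(P[:,None],np.array(f['rvec']),np.array(f['tvec']),f['camera_matrix'],np.zeros(4))[0].reshape(-1,2))
cv2.imwrite('pics/w3.png',cv2.resize(cv2.cvtColor(f['img'],cv2.COLOR_RGB2BGR)[110:310,200:460],None,fx=3,fy=3,interpolation=cv2.INTER_CUBIC))"
```

```text
pos [ 450.2 -305.3  229.8] yaw 96.71 tilt 0.05 t 19.48 w 0.707 inc [ -1.8  -4.6 143.8] spin 0.002
[[320.65726574 151.73651985]
 [320.8666624  244.43774584]]
```

View pics/w3.png

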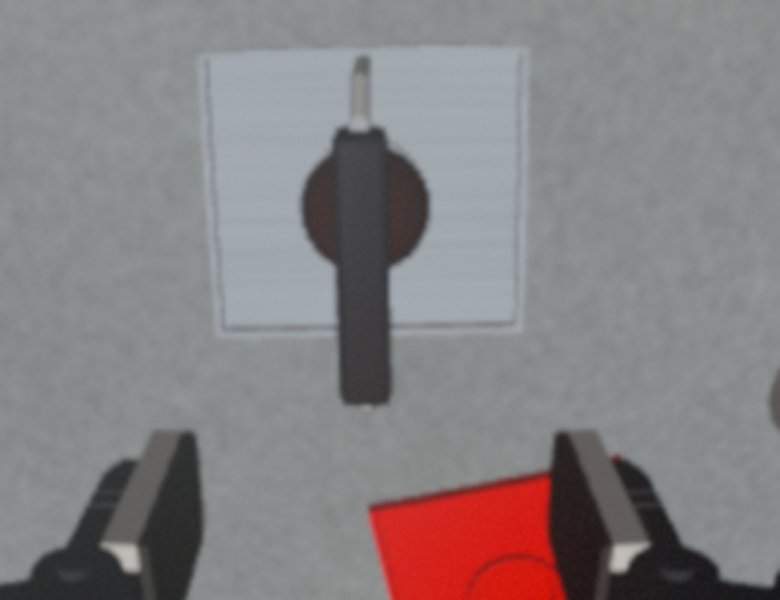

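The bar ends are at crop (360,130) and (365,403), against the predicted (362,125) and (362,403). That is good enough, so I'll descend and grip.

drive_tool(
  increments=[
    [[-2, -4, 15, 0], [-2, -4.5, 45, 0], [-2, -4.5, 75, 0], [-2, -4.5, 95, 0], [-2, -4.5, 110, 0]],
  ],
)

```text
clock: 19.95
position: [444.0, -308.0, 117.1]
tcp_rot: [-2.088, -2.343, 0.001]
ft_force: [-0.3, -0.3, 0.9]
width: 0.704
finger_force: 0.0
```

drive_tool(
  increments=[
    [[0, 0, 12, 0], [0, 0, 25, 0], [0, 0, 33, 0], [0, 0, 33, 0], [0, 0, 33, 0]],
  ],
)

```text
clock: 20.37
position: [445.5, -308.9, 86.3]
tcp_rot: [-2.09, -2.346, -0.0]
ft_force: [-0.9, -0.9, -0.1]
width: 0.699
finger_force: 0.0
```

drive_tool(
  increments=[
    [[0, 0, 0, 0], [0, 0, 0, 0], [0, 0, 0, 0]],
  ],
)

```text
clock: 20.62
position: [446.0, -309.4, 87.3]
tcp_rot: [2.089, 2.344, 0.0]
ft_force: [-0.2, 0.2, -0.1]
width: 0.699
finger_force: 0.0
```

```bash
python3 -c "
from h import *
plan((446,-307.7,86),96.6)"
```

```text
pos [ 446.  -309.4   87.3] yaw 96.59 tilt 0.12 t 20.62 w 0.699 inc [1.7 0.2 1.3] spin -0.0
```

drive_tool(
  increments=[
    [[0, 0, 1, 0], [1, 0, 1, 0], [1, 0, 1, 0], [1, 0, 1, 0], [1, 0, 1, 0]],
  ],
  claw=22,
  grip_force=30,
)

```text
clock: 21.03
position: [445.2, -307.9, 85.3]
tcp_rot: [2.09, 2.345, 0.0]
ft_force: [-0.4, -0.2, -0.5]
width: 0.263
finger_force: 0.0
```

drive_tool(
  increments=[
    [[0, 0, 0, 0], [0, 0, 0, 0], [0, 0, 0, 0], [0, 0, 0, 0]],
  ],
  claw=0,
)

```text
clock: 21.37
position: [445.6, -307.8, 85.4]
tcp_rot: [2.089, 2.345, 0.001]
ft_force: [1.9, -0.4, -0.2]
width: 0.18
finger_force: 33.4
```

drive_tool(
  increments=[
    [[0, 0, 0, 0], [0, 0, 0, 0], [0, 0, 0, 0]],
  ],
  grip_force=70,
)

```text
clock: 21.62
position: [445.6, -307.9, 85.5]
tcp_rot: [2.089, 2.345, 0.001]
ft_force: [2.6, 0.6, 0.2]
width: 0.171
finger_force: 68.6
```

drive_tool(
  increments=[
    [[0, 0, -2, 0], [0, 0, -5, 0], [0, 0, -10, 0], [0, 0, -16, 0], [0, 0, -24, 0]],
  ],
)

```text
clock: 22.03
position: [444.3, -307.5, 109.1]
tcp_rot: [-2.089, -2.344, 0.001]
ft_force: [-1.0, -0.2, -4.1]
width: 0.176
finger_force: 68.2
```

drive_tool(
  increments=[
    [[0, 0, -10, 0], [0, 0, -20, 0], [0, 0, -30, 0], [0, 0, -40, 0], [0, 0, -50, 0]],
  ],
)

```text
clock: 22.45
position: [445.4, -308.0, 160.7]
tcp_rot: [2.089, 2.345, -0.0]
ft_force: [-0.1, -0.5, -3.1]
width: 0.175
finger_force: 68.2
```

drive_tool(
  increments=[
    [[0, 0, -12, 0], [0, 0, -26, 0], [0, 0, -42, 0], [0, 0, -58, 0], [0, 0, -73, 0]],
  ],
)

```text
clock: 22.87
position: [445.2, -307.8, 233.9]
tcp_rot: [2.089, 2.345, 0.0]
ft_force: [-0.3, 0.1, -3.8]
width: 0.176
finger_force: 68.2
```

drive_tool(
  increments=[
    [[0, 0, -12, 0], [0, 0, -20, 0], [0, 0, -24, 0], [0, 0, -24, 0], [0, 0, -24, 0]],
  ],
)

```text
clock: 23.28
position: [444.8, -307.7, 255.8]
tcp_rot: [-2.089, -2.345, 0.0]
ft_force: [0.2, 0.4, -4.0]
width: 0.176
finger_force: 68.2
```

```bash
python3 -c "
from h import *
plan((617,-163,257.5),97)
f=grab_frame('side');im=cv2.cvtColor(f['img'],cv2.COLOR_RGB2BGR)
cv2.imwrite('pics/p4.png',cv2.resize(im[150:350,240:440],(600,600)))"
```

```text
pos [ 444.8 -307.7  255.8] yaw 96.59 tilt 0.05 t 23.28 w 0.176 inc [124.  187.7  -1.8] spin -0.007
```

View pics/p4.png

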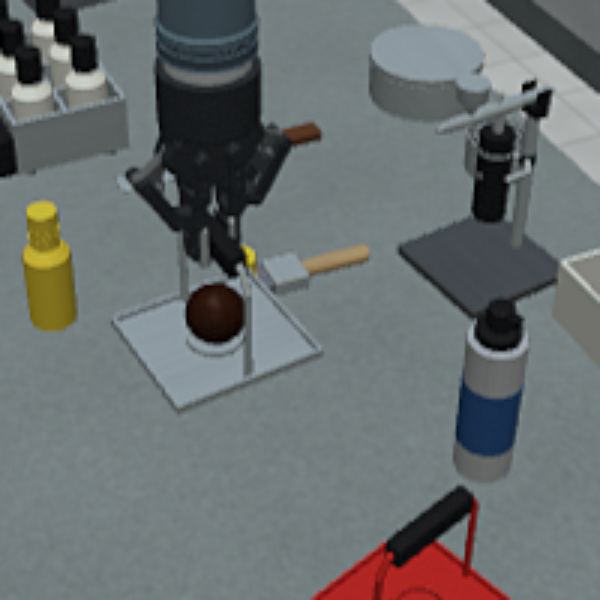

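The tray is held level, with the sphere in its seat at crop (215,312). I'll move to the nozzle in gentle stages.

drive_tool(
  increments=[
    [[3, 5, 0, 0], [9, 14, 0, 0], [17, 26, 0, 0], [27, 40, 0, 0], [37, 55, 0, 0]],
  ],
)

```text
clock: 23.75
position: [496.4, -263.5, 255.7]
tcp_rot: [-2.089, -2.345, -0.001]
ft_force: [1.0, 0.6, -3.1]
width: 0.175
finger_force: 68.2
```

drive_tool(
  increments=[
    [[10, 15, 0, 0], [20, 30, 0, 0], [30, 45, 0, 0], [38, 58, -1, 0], [46, 69, -1, 0]],
  ],
)

```text
clock: 24.17
position: [560.6, -208.6, 256.8]
tcp_rot: [-2.087, -2.347, -0.003]
ft_force: [-0.1, -0.3, -3.8]
width: 0.174
finger_force: 68.3
```

drive_tool(
  increments=[
    [[7, 10, 0, 0], [13, 19, 0, 0], [18, 26, 0, 0], [22, 32, 0, 0], [25, 37, 0, 0]],
  ],
)

```text
clock: 24.58
position: [593.2, -181.6, 257.1]
tcp_rot: [-2.089, -2.345, 0.0]
ft_force: [-0.0, 0.5, -3.1]
width: 0.176
finger_force: 68.3
```

drive_tool(
  increments=[
    [[2, 3, 0, 0], [4, 6, 0, 0], [4, 6, 0, 0], [4, 6, 0, 0], [4, 6, 0, 0]],
  ],
)

```text
clock: 25.0
position: [597.8, -178.2, 257.2]
tcp_rot: [-2.091, -2.344, 0.001]
ft_force: [-0.4, 0.1, -3.5]
width: 0.179
finger_force: 68.3
```

```bash
python3 -c "
from h import *
plan((617,-163,257.5),97)"
```

```text
pos [ 597.8 -178.2  257.2] yaw 96.54 tilt 0.04 t 25.0 w 0.179 inc [12.9 20.8 -0.3] spin -0.008
```

drive_tool(
  increments=[
    [[2, 3, 0, 0], [6, 9, 0, 0], [10, 15, 0, 0], [12, 19, 0, 0], [13, 20, 0, 0]],
  ],
)

```text
clock: 25.42
position: [617.8, -160.4, 257.4]
tcp_rot: [2.087, 2.348, 0.003]
ft_force: [0.1, 0.1, -3.9]
width: 0.174
finger_force: 68.3
```

drive_tool(
  increments=[
    [[0, 0, 0, 0], [0, 0, 0, 0], [0, 0, 0, 0], [0, 0, 0, 0], [0, 0, 0, 0]],
  ],
)

```text
clock: 25.83
position: [616.4, -162.7, 257.3]
tcp_rot: [2.091, 2.345, -0.0]
ft_force: [0.4, -0.7, -3.1]
width: 0.178
finger_force: 68.3
```

```bash
python3 -c "
from h import *
plan((617,-163,257.5),97)
f=grab_frame('side');im=cv2.cvtColor(f['img'],cv2.COLOR_RGB2BGR)
print(proj(f,[[617,-163,200]]))
cv2.imwrite('pics/p5.png',cv2.resize(im[150:290,290:430],(600,600)))"
```

```text
pos [ 616.4 -162.7  257.3] yaw 96.56 tilt 0.02 t 25.83 w 0.178 inc [-0.3  0.6 -0.2] spin -0.008
[[350.29228163 205.75682643]]
```

View pics/p5.png

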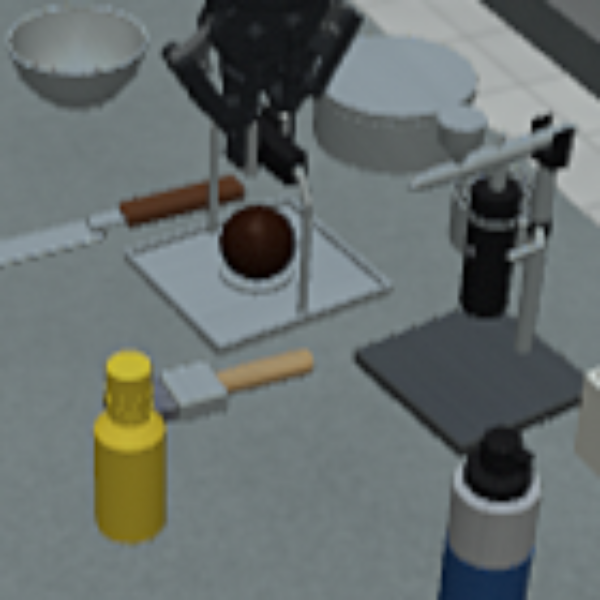

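The sphere is at crop (257,241), which is (350,206) in the full image. The prediction for the target was (350.3,205.8), so it is in place and the tray is still. Handing in.

```bash
python3 -c "
from bench import *
print(sign_off())"
```

```text
the job is handed in; nothing more can be done
None
```

Handed in: both bottles stand released on the floors of their wells, and the tray is held level and still with the sphere about 120 mm (centre) in front of the nozzle, by camera and arm readings; sign-off returned no verdict, and I viewed 12 pictures, over the limit of 10.

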